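# Switch on the sample-prep instruments in order

### The arm

A 6-joint arm with a two-finger parallel gripper is mounted at the origin on the work surface. World frame = base frame: x ahead of the robot, y to its left, z up, the work surface at z = 0. Lengths are in mm, angles in rad, forces in N, time in s.
With the tool pointing down it reaches from about 350 to 775 mm from the base axis. Payload 7.3 kg.
Tool frame: the origin (TCP) lies midway between the tips of the shut fingers; the grasp point (between the pads) lies 19 mm behind it; z points along the fingers, y is the line along which they close (so a half turn about z gives the same grasp; the last joint's range is limited). The gripper opens to 92 mm and grips with 3 to 60 N. Pads are 19 mm wide; open, the fingers measure 130 mm over their backs; the gripper's body (75 mm by 190 mm) begins 47 mm behind the grasp point.
Start: joints at [1.014, 0.342, 1.524, -0, 1.275, -0.146], TCP at [209.643, 481.347, 226.741] pointing down, gripper open.
Joint ranges: [-2.53, 2.53], [-0.77, 2.02], [0.04, 2.7], [-1, 4.14], [0.28, 2.66], [-3.11, 3.11]. Speed limits (rad/s): [2.57, 2.57, 3.14, 3.14, 3.14, 3.14].

### API

Orientations are given as [roll, pitch, yaw] about the fixed x, y, z axes, in that order (R = Rz(yaw) Ry(pitch) Rx(roll)).
In Python, from plant import bot gives the robot as it stands.
- The arm moves only by the tool jog_arm, never from a script. Its arguments are lists of equal length, an entry for each row: "dp": the shift along the tool's x, y, z in m, a list of three; "twist": the turn about the tool's z in degrees. A call has 1 to 10 rows; each row shifts and turns the commanded pose from where the row before left it, along the tool's axes as they then stand; what a row does not reach is not made up. A row lasts 1/8 s, in which the tool goes at most 62.5 mm and 10.7 degrees, less where a joint would pass 70% of its speed; a pose out of reach is approached as far as the arm can. A call is refused whole if a number of a shift passes 0.0625 or a number of a turn 10.7, either way. A call with a gripper value outside its range is refused whole. "jaw" is the finger opening in m, from 0 to 0.0918, set as the call begins (left out, the last holds). The fingers move at their own pace and stop on an object; the grip force is fixed at half the most. Time passes only in rows, so rows that do not move let the fingers close. It gives the time, the measured TCP pose, the force, the opening and the grip force at its end, in the units of the state.
- bot.get_obs(): the state, without advancing time (a new reading comes with each control period).
- bot.capture(name): name is "side" or "top"; returns the picture (480x640x3 uint8, blue, green, red); there is no depth.
- bot.camera_params(name): a dict with "fx", "fy", "cx", "cy" (pixels), "R" (3x3) and "t" (3): a world point X has camera coordinates R X + t. Camera axes: x right, y down, z forward; pixel columns grow to the right and rows downward; lengths in mm; the calibration is good to about 2 mm. A picture is of the moment at which its call begins. camera_params takes no time and is no camera call.
- bot.close_job(): hands the job in; it is judged then, once.
Trained networks look in the newest picture that a camera, given by its name, has taken for a name from the list of things; names that differ only in an ending like _2 or _b are one class to them, and where a whole thing is asked for, a point or a joint stands for the part that bears it (a point fixed in the world has none). Each returns a list of dicts, best first, with "confidence" (0 to 1); they miss things now and then, are a little off and sometimes report something else, mostly with a low value. They report only what shows in the picture. A call takes as long as a camera call. They do not tell look-alikes from the thing itself.
- bot.find_in(camera, label): "bbox" ([centre column, centre row, width, height] in pixels, round what is visible of it).
- bot.masks_of(camera, label): "pixels" (480x640 bool, what is visible of it) and "bbox" ([centre column, centre row, width, height] in pixels, round what is visible of it).
The state is a dict: "time": time; "joint_positions": joint angles; "dq": joint speeds; "tau": joint torques, N m; "tool_pos": TCP position; "tcp_rot": TCP orientation; "contact_force": force on the tool from outside, world axes, zero at the start; "moment": the same for the moment, N m; "grip_width": finger opening in mm; "finger_force": force on a finger pad.
Only numpy, scipy, OpenCV 4.12 (cv2) and the standard library are available. Lean on these libraries where they do the work, as an engineer would, in place of code of your own. Each camera call takes 0.05 s, during which the arm holds its last target. There are 200 camera calls.

### The job

Start up the sample-prep bench: with the fingertips, lightly press the round power key on the dry bath (square metal block of wells) first, then the one on the vortex mixer (rubber cup), then the one on the mini centrifuge (clear dome), each until it is down and stays down. Leave the magnetic stirrer (flat round steel plate) switched off. Do not grasp, lift, shift or knock over any instrument or anything else on the bench.

Things in the scene. Friction and masses are not known exactly. Their poses are not given: they have to be found in the camera images.
- dry_bath: The dry bath (heat block): on it a square aluminium block, 88 x 88 mm, with a 4 x 4 grid of round wells, its top 85 mm above the table. White housing 100 mm (x) by 150 mm (y) by 45 mm high, standing loose on rubber feet, 0.6 to 1.3 kg. Origin: centre of its underside; z up. Working part at y = +22 mm, power key at y = -50 mm (robot's right). Yaw within 0.3 rad.
- dry_bath_key_top (a point): Centre of the top face of the dry bath's power key: a plain grey round upright key, 26 mm in diameter, standing 18 mm above the flat housing top when off (top face 63 mm above the table); the point moves down with the key. Clear housing at least 20 mm around its centre on every side.
- dry_bath_key (a joint): How far the dry bath's key is pressed: 0 (off; may start up to 0.001) to 0.008 m (fully down). It gives way at about 2.5 N plus a little with speed (8 N per m/s), has no spring and stays where it is left; it is on beyond 0.0045 m. Pushed further when down, it sinks up to 6 mm more on a rubber cushion (4.5 N rising to 10.5 N, then rigid) and springs back by that much only: stop at 5 to 8 N.
- vortex_mixer: The vortex mixer: on it a dark rubber cup on a waisted neck, 60 mm across the cup, its top 97 mm above the table. White housing 100 mm (x) by 150 mm (y) by 45 mm high, standing loose on rubber feet, 0.6 to 1.3 kg. Origin: centre of its underside; z up. Working part at y = +22 mm, power key at y = -50 mm (robot's right). Yaw within 0.3 rad.
- vortex_mixer_key_top (a point): Centre of the top face of the vortex mixer's power key: a plain grey round upright key, 26 mm in diameter, standing 18 mm above the flat housing top when off (top face 63 mm above the table); the point moves down with the key. Clear housing at least 20 mm around its centre on every side.
- vortex_mixer_key (a joint): How far the vortex mixer's key is pressed: 0 (off; may start up to 0.001) to 0.008 m (fully down). It gives way at about 2.5 N plus a little with speed (8 N per m/s), has no spring and stays where it is left; it is on beyond 0.0045 m. Pushed further when down, it sinks up to 6 mm more on a rubber cushion (4.5 N rising to 10.5 N, then rigid) and springs back by that much only: stop at 5 to 8 N.
- mini_centrifuge: The mini centrifuge: on it a clear dome, 92 mm in diameter, over a dark rotor, its top 97 mm above the table. White housing 100 mm (x) by 150 mm (y) by 45 mm high, standing loose on rubber feet, 0.6 to 1.3 kg. Origin: centre of its underside; z up. Working part at y = +22 mm, power key at y = -50 mm (robot's right). Yaw within 0.3 rad.
- mini_centrifuge_key_top (a point): Centre of the top face of the mini centrifuge's power key: a plain grey round upright key, 26 mm in diameter, standing 18 mm above the flat housing top when off (top face 63 mm above the table); the point moves down with the key. Clear housing at least 20 mm around its centre on every side.
- mini_centrifuge_key (a joint): How far the mini centrifuge's key is pressed: 0 (off; may start up to 0.001) to 0.008 m (fully down). It gives way at about 2.5 N plus a little with speed (8 N per m/s), has no spring and stays where it is left; it is on beyond 0.0045 m. Pushed further when down, it sinks up to 6 mm more on a rubber cushion (4.5 N rising to 10.5 N, then rigid) and springs back by that much only: stop at 5 to 8 N.
- stirrer: The magnetic stirrer (to be left off): on it only a flat round steel plate, 92 mm in diameter, its top 53 mm above the table. White housing 100 mm (x) by 150 mm (y) by 45 mm high, standing loose on rubber feet, 0.6 to 1.3 kg. Origin: centre of its underside; z up. Working part at y = +22 mm, power key at y = -50 mm (robot's right). Yaw within 0.3 rad.
- stirrer_key_top (a point): Centre of the top face of the stirrer's power key: a plain grey round upright key, 26 mm in diameter, standing 18 mm above the flat housing top when off (top face 63 mm above the table); the point moves down with the key. Clear housing at least 20 mm around its centre on every side.
- stirrer_key (a joint): How far the stirrer's key is pressed: 0 (off; may start up to 0.001) to 0.008 m (fully down). It gives way at about 2.5 N plus a little with speed (8 N per m/s), has no spring and stays where it is left; it is on beyond 0.0045 m. Pushed further when down, it sinks up to 6 mm more on a rubber cushion (4.5 N rising to 10.5 N, then rigid) and springs back by that much only: stop at 5 to 8 N.
- sample_jar: Bystander, loose: low clear jar with white cap, 44 mm diameter, 65 mm tall, upright. Origin: centre of its underside. Leave it alone.
- petri_dish: Bystander, loose: clear petri-dish stack, 90 mm diameter, 30 mm tall. Origin: centre of its underside. Leave it alone.
- tube_rack: Bystander, loose: white tube rack, 60 x 130 mm, 67 mm tall to the blue tube caps. Origin: centre of its underside. Leave it alone.
- tip_box: Bystander, loose: blue pipette-tip box with clear lid, 85 x 120 mm, 70 mm tall. Origin: centre of its underside. Leave it alone.
- beaker: Bystander, loose: glass beaker, 72 mm diameter, 85 mm tall. Origin: centre of its underside. Leave it alone.
- media_bottle: Bystander, loose: clear bottle with orange cap, 70 mm diameter, 140 mm tall. Origin: centre of its underside. Leave it alone.
- amber_bottle: Bystander, loose: brown bottle with white cap, 66 mm diameter, 130 mm tall. Origin: centre of its underside. Leave it alone.
Things that resemble listed ones, but are neither listed nor needed, are in the scene too. Leave any pink or yellow look-alike of the dry_bath alone. Leave any red look-alike of the vortex_mixer alone.

How it is judged:
By the outcome, as a careful person would: the job done as asked, in the order asked, and still so for the second after the job is handed in, with the robot touching nothing.
It also fails if it takes over 48 s, if anything falls off the work surface, if the arm or the gripper's body presses on something with over 40 N, if the wrist force passes 120 N, or if a joint passes its speed limit or range.

## Working session

There is one attempt and no reset: what is moved stays moved. The work goes in short steps, Python scripts to look and compute and a tool call to move; the robot and the scene stay as the last step left them, time stands still between calls to the robot, and variables do not carry over. Pictures are saved under pics/ and viewed, at most 10 in all, crops included, and the job is handed in when it is done.

Besides the shell and the picture viewer there is one more tool, called after "Request:" as a command line: name --pt "numbers of a row" for each row, then --argument value for the rest. jog_arm: Moves the arm, as the interface text tells. Its arguments: {"type":"object","properties":{"dp":{"type":"array"},"twist":{"type":"array"},"jaw":{"type":"number"}},"required":["dp","twist"]}

```bash
mkdir -p pics; python3 - <<'E'
from plant import bot
import cv2
for n in("top","side"):
    cv2.imwrite(f"pics/{n}0.png",bot.capture(n)); p=bot.camera_params(n); print(n,p)
    for l in("dry_bath","vortex_mixer","mini_centrifuge","stirrer","dry_bath_key_top"):
        print(l,[([round(float(v)) for v in d["bbox"]],round(d["confidence"],2)) for d in bot.find_in(n,l)])
o=bot.get_obs();print(o["time"],o["tool_pos"],o["tcp_rot"],o["grip_width"])
E
```

```text
top {'fx': 586.5220181189036, 'fy': 586.5220181189036, 'cx': 321.52407780462147, 'cy': 245.11551802303518, 'R': array([[ 0.01107054, -0.99987807,  0.01101279],
       [-0.98983057, -0.01251999, -0.14169928],
       [ 0.14181988, -0.00933211, -0.98984849]]), 't': array([-1.42394819e+00,  5.76252432e+02,  1.49783014e+03])}
dry_bath [([487, 202, 61, 67], 0.94), ([476, 334, 68, 64], 0.81), ([398, 301, 65, 46], 0.73), ([514, 257, 33, 29], 0.46)]
vortex_mixer [([264, 229, 59, 42], 0.82), ([153, 217, 71, 61], 0.6), ([258, 298, 7, 10], 0.17)]
mini_centrifuge [([405, 236, 61, 48], 0.76)]
stirrer [([237, 298, 62, 42], 0.78)]
dry_bath_key_top [([420, 299, 8, 10], 0.57), ([464, 316, 10, 8], 0.49), ([499, 182, 12, 12], 0.4)]
side {'fx': 579.8605938902712, 'fy': 579.8605938902712, 'cx': 314.16787465785535, 'cy': 238.69775800060447, 'R': array([[ 0.86861626, -0.4952959 , -0.01370266],
       [-0.37705943, -0.64281388, -0.66679569],
       [ 0.32145292,  0.5843563 , -0.74511458]]), 't': array([-504.03482225,  264.16268548, 1165.01745983])}
dry_bath [([306, 335, 75, 92], 0.74), ([317, 439, 77, 83], 0.71), ([489, 371, 84, 66], 0.69), ([338, 168, 43, 50], 0.62)]
vortex_mixer [([299, 204, 65, 65], 0.95), ([257, 131, 60, 49], 0.78)]
mini_centrifuge [([380, 313, 84, 76], 0.76)]
stirrer [([220, 214, 64, 56], 0.82)]
dry_bath_key_top [([326, 411, 10, 16], 0.65), ([516, 369, 19, 14], 0.55)]
0.6 [209.63953901 481.33675499 226.76359752] [3.14146854e+00 3.12937452e-05 2.73080984e+00] 91.71460157817603
```

View pics/top0.png

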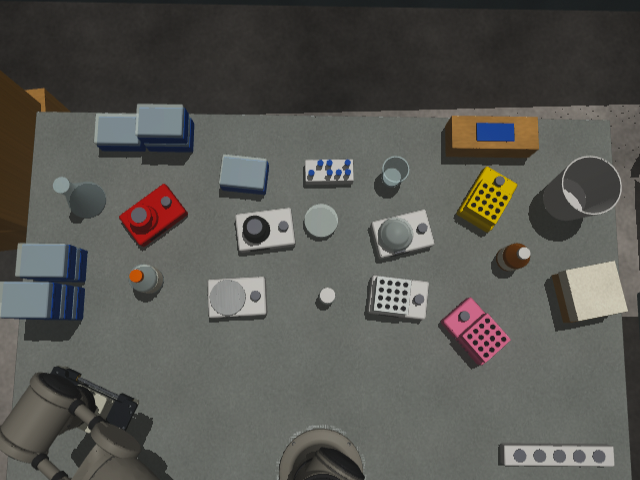

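View pics/side0.png

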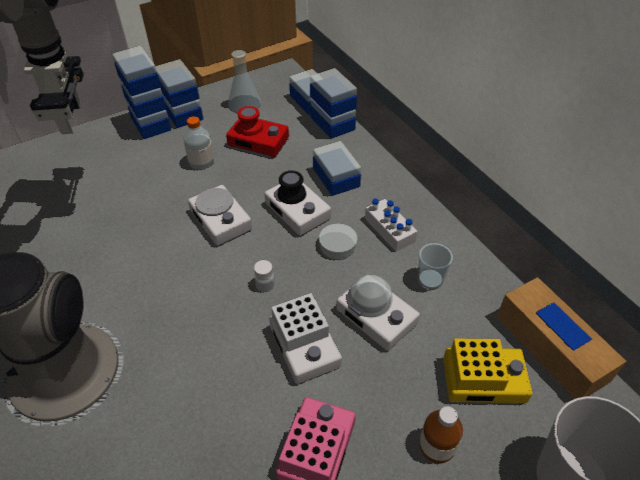

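The white instruments are the real ones. In the top view the keys are at about: dry bath (419,299), vortex (283,227), centrifuge (419,229), and stirrer (255,296). In the side view they are at (314,353), (309,208) and (397,317), with the stirrer at (228,218).

```bash
python3 - <<'E'
from plant import bot
import cv2,numpy as np
K={"dry":((419,299),(314,353)),"vor":((283,227),(309,208)),"cen":((419,229),(397,317))}
def ray(n,uv,z):
    p=bot.camera_params(n);R,t=np.array(p["R"]),np.array(p["t"])
    c=-R.T@t;d=R.T@[(uv[0]-p["cx"])/p["fx"],(uv[1]-p["cy"])/p["fy"],1]
    return (c+d*(z-c[2])/d[2])[:2].round(1)
ims={"top":cv2.imread("pics/top0.png"),"side":cv2.imread("pics/side0.png")}
rows=[]
for i,n in enumerate(("top","side")):
    r=[]
    for k,v in K.items():
        u,w=v[i];c=ims[n][w-14:w+15,u-14:u+15]
        r.append(cv2.resize(c,(260,260),interpolation=cv2.INTER_CUBIC))
        print(n,k,ray(n,(u,w),63))
    rows.append(np.hstack(r))
    for l in("dry_bath_key_top","vortex_mixer_key_top","mini_centrifuge_key_top"):
        for d in bot.find_in(n,l):
            b=d["bbox"];print("  ",l,np.round(b,1),round(d["confidence"],2),ray(n,b[:2],60))
cv2.imwrite("pics/crop.png",np.vstack(rows))
E
```

```text
top dry [ 437.1 -245.2]
top vor [619.3 106.1]
top cen [ 618.6 -247.4]
   dry_bath_key_top [420.2 299.4   7.6   9.8] 0.57 [ 436.2 -248.8]
   dry_bath_key_top [463.6 315.5  10.3   8.2] 0.49 [ 396.5 -359.3]
   dry_bath_key_top [498.6 182.3  12.5  11.8] 0.4 [ 747.  -460.1]
   vortex_mixer_key_top [513.5 257.6  33.9  29.4] 0.57 [ 547.1 -492.5]
   vortex_mixer_key_top [284.3 228.6  10.8   7.5] 0.54 [615.7 102.8]
   vortex_mixer_key_top [166.2 202.8   9.9  10.3] 0.48 [680.  412.3]
side dry [ 437.3 -251.8]
side vor [621.   94.4]
side cen [ 622.2 -263.9]
   dry_bath_key_top [326.5 411.1   9.8  15.6] 0.65 [ 398.9 -364.3]
   dry_bath_key_top [515.7 368.9  18.6  14.1] 0.55 [ 748.1 -469.6]
   vortex_mixer_key_top [309.1 208.1   7.5  12.8] 0.65 [622.5  96.6]
   vortex_mixer_key_top [274.3 130.6  10.2  11.6] 0.46 [686.4 403.3]
   mini_centrifuge_key_top [396.6 316.5  11.7  13.7] 0.58 [ 623.6 -261. ]
   mini_centrifuge_key_top [337.9 167.3  46.4  53.2] 0.33 [757.1 186.7]
```

View pics/crop.png

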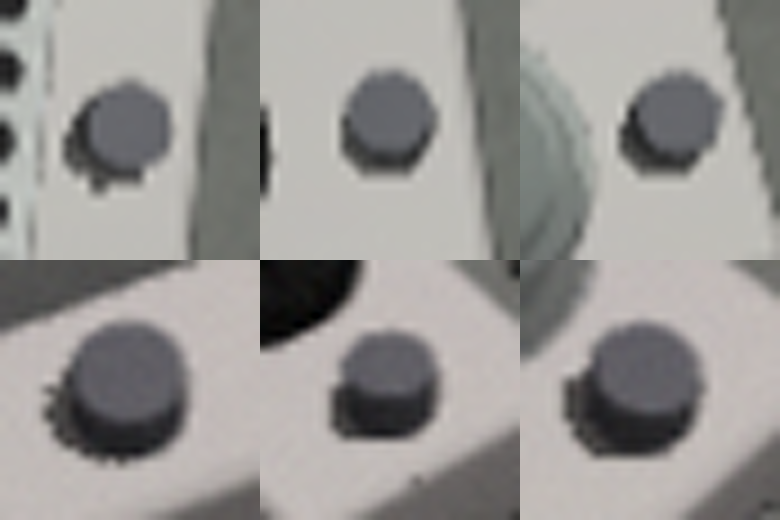

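The crops are at 8.97×. They put the key top-face centres at (419,298.5), (283,225) and (422.3,227.2) in the top view, and (314,351), (309,205.3) and (396.8,314.6) in the side view.

```bash
cat > h.py <<'E'
from plant import bot
import numpy as np
def ray(n,uv,z):
    p=bot.camera_params(n);R,t=np.array(p["R"]),np.array(p["t"])
    c=-R.T@t;d=R.T@[(uv[0]-p["cx"])/p["fx"],(uv[1]-p["cy"])/p["fy"],1]
    return (c+d*(z-c[2])/d[2])[:2].round(1)
from scipy.spatial.transform import Rotation as Ro
def go(x,y,z):
    o=bot.get_obs();R=Ro.from_euler("xyz",o["tcp_rot"]).as_matrix()
    print("t",o["time"],o["tool_pos"],"tool-frame delta mm",(R.T@(np.array([x,y,z])-o["tool_pos"])).round(1))
E
python3 - <<'E'
from h import *
for n,L in(("top",((419,298.5),(283,225),(422.3,227.2))),("side",((314,351),(309,205.3),(396.8,314.6)))):
    print(n,[ray(n,p,63) for p in L])
go(438,-247,160)
E
```

```text
top [array([ 438.3, -245.2]), array([624.6, 106.2]), array([ 623.5, -256.1])]
side [array([ 439.5, -248. ]), array([625.4, 102.3]), array([ 625.2, -258.9])]
t 0.9 [209.65666375 481.33719954 226.75226675] tool-frame delta mm [-500.2 -576.6   66.7]
```

Request:
jog_arm --pt "0 0 0" --pt "0 0 0" --pt "0 0 0" --pt "0 0 0" --pt "0 0 0" --pt "0 0 0" --pt "0 0 0" --twist '[9.5,9.5,9.5,9.5,9.5,9.5,9.5]' --jaw 0

```text
time: 1.78
tool_pos: [209.6, 481.3, 226.7]
tcp_rot: [3.142, -0.0, 1.565]
contact_force: [-0.6, 1.2, -0.3]
grip_width: 26.6
finger_force: 0.0
```

Request:
jog_arm --pt "-0.025 0.02 0" --pt "-0.045 0.034 0" --pt "-0.045 0.034 0" --pt "-0.045 0.034 0" --pt "-0.045 0.034 0" --pt "-0.045 0.034 0" --pt "-0.045 0.034 0" --pt "-0.055 0.005 0" --pt "-0.06 0 0" --pt "-0.06 0 0" --twist '[0,0,0,0,0,0,0,0,0,0]'

```text
time: 3.02
tool_pos: [438.3, 9.4, 226.8]
tcp_rot: [3.141, -0.0, 1.57]
contact_force: [0.5, -0.9, 0.2]
grip_width: 0.8
finger_force: 0.0
```

Request:
jog_arm --pt "-0.058 0 0" --pt "-0.055 0 0" --pt "-0.055 0 0.02" --pt "-0.05 0 0.03" --pt "-0.03 0 0.03" --pt "0 0 0.03" --pt "0 0 0" --twist '[0,0,0,0,0,0,0]'

```text
time: 3.9
tool_pos: [436.8, -236.2, 114.9]
tcp_rot: [-3.138, -0.003, 1.569]
contact_force: [0.8, -0.4, 1.0]
grip_width: 0.7
finger_force: 0.0
```

```bash
python3 -c "
from h import *
go(439,-246.5,68);print(bot.get_obs()['contact_force'])"
```

```text
t 3.9 [ 436.83062624 -236.22883019  114.91137164] tool-frame delta mm [-10.4   2.4  46.9]
[ 0.79570023 -0.35525046  0.99677551]
```

Request:
jog_arm --pt "-0.01 0.0025 0.02" --pt "0 0 0.018" --pt "0 0 0.003" --pt "0 0 0" --twist '[0,0,0,0]'

```text
time: 4.4
tool_pos: [441.3, -246.8, 76.8]
tcp_rot: [3.14, 0.001, 1.571]
contact_force: [0.0, -0.7, -0.2]
grip_width: 0.4
finger_force: 0.0
```

```bash
python3 - <<'E'
from h import *
import cv2
go(439,-246.5,63)
a=bot.capture("side")[290:410,250:410];b=bot.capture("top")[240:360,340:500]
cv2.imwrite("pics/c1.png",np.hstack([cv2.resize(a,(400,300)),cv2.resize(b,(400,300))]))
E
```

```text
t 4.4 [ 441.29474513 -246.82485206   76.82141344] tool-frame delta mm [ 0.3 -2.3 13.8]
```

View pics/c1.png

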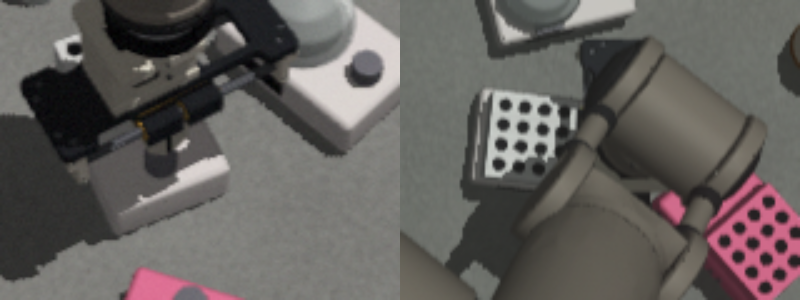

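The side crop shows the shut fingers directly above the dry bath's key at about (162,150), with nothing else near the body. I'll press now.

Request:
jog_arm --pt "0 -0.002 0.008" --pt "0 0 0.004" --pt "0 0 0.002" --pt "0 0 0.002" --pt "0 0 0.002" --pt "0 0 0.002" --pt "0 0 0" --twist '[0,0,0,0,0,0,0]'

```text
time: 5.38
tool_pos: [438.9, -246.9, 55.5]
tcp_rot: [3.141, 0.0, 1.57]
contact_force: [-0.2, -0.1, 0.6]
grip_width: 0.4
finger_force: 0.0
```

Request:
jog_arm --pt "0 0 0.001" --pt "0 0 0.001" --pt "0 0 0" --twist '[0,0,0]'

```text
time: 5.75
tool_pos: [439.0, -247.0, 54.1]
tcp_rot: [3.141, 0.0, 1.57]
contact_force: [-1.0, 0.7, 5.7]
grip_width: 0.4
finger_force: 2.7
```

Fully down and on the cushion at 5.7 N. Next I lift and move to the vortex mixer.

Request:
jog_arm --pt "0 0 -0.015" --pt "0 0 -0.04" --pt "0 0 -0.04" --pt "0.05 0.0265 0" --pt "0.05 0.0265 0" --pt "0.05 0.0265 0" --pt "0.05 0.0265 0" --pt "0.05 0.0265 0" --pt "0.05 0.0265 0" --pt "0.051 0.027 0" --twist '[0,0,0,0,0,0,0,0,0,0]'

```text
time: 7.0
tool_pos: [625.6, 105.8, 149.6]
tcp_rot: [3.141, 0.0, 1.57]
contact_force: [0.3, 0.0, 0.4]
grip_width: 0.5
finger_force: 0.0
```

Request:
jog_arm --pt "0 0 0.02" --pt "0 0 0.035" --pt "0 0 0.015" --pt "0 0 0" --twist '[0,0,0,0]'

```text
time: 7.5
tool_pos: [624.4, 103.9, 78.3]
tcp_rot: [-3.14, -0.0, 1.57]
contact_force: [-0.3, 0.1, 0.5]
grip_width: 0.2
finger_force: 0.0
```

```bash
python3 - <<'E'
from h import *
import cv2
go(625,104,63)
a=bot.capture("side")[145:265,230:390];b=bot.capture("top")[240:360,340:500]
cv2.imwrite("pics/c2.png",np.hstack([cv2.resize(a,(400,300)),cv2.resize(b,(400,300))]))
E
```

```text
t 7.5 [624.43754087 103.92554252  78.28599416] tool-frame delta mm [ 0.1  0.6 15.3]
```

View pics/c2.png

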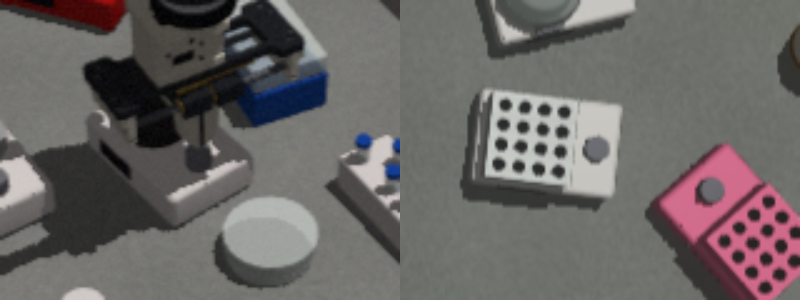

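The left crop shows the fingers centred over the vortex key at about (200,150). The right crop shows the dry bath unmoved with its key down.

Request:
jog_arm --pt "0 0 0.01" --pt "0 0 0.004" --pt "0 0 0.002" --pt "0 0 0.002" --pt "0 0 0.002" --pt "0 0 0.002" --pt "0 0 0.001" --pt "0 0 0" --twist '[0,0,0,0,0,0,0,0]'

```text
time: 8.6
tool_pos: [625.1, 104.1, 55.6]
tcp_rot: [3.141, -0.0, 1.57]
contact_force: [-0.1, 0.6, -0.6]
grip_width: 0.3
finger_force: 0.0
```

Request:
jog_arm --pt "0 0 0.001" --pt "0 0 0.001" --pt "0 0 0" --twist '[0,0,0]'

```text
time: 8.98
tool_pos: [625.1, 104.1, 54.1]
tcp_rot: [3.141, -0.0, 1.57]
contact_force: [-1.5, -1.3, 5.0]
grip_width: 0.4
finger_force: 2.7
```

Vortex down. On to the centrifuge.

Request:
jog_arm --pt "0 0 -0.015" --pt "0 0 -0.04" --pt "0 0 -0.045" --pt "-0.052 0 0" --pt "-0.052 0 0" --pt "-0.052 0 0" --pt "-0.052 0 0" --pt "-0.052 0 0" --pt "-0.052 0 0" --pt "-0.05 -0.0005 0" --twist '[0,0,0,0,0,0,0,0,0,0]'

```text
time: 10.22
tool_pos: [624.1, -259.8, 154.5]
tcp_rot: [3.141, 0.0, 1.57]
contact_force: [-0.1, -0.1, 0.1]
grip_width: 0.4
finger_force: 0.0
```

Request:
jog_arm --pt "0 0 0" --pt "0 0 0.02" --pt "0 0 0.035" --pt "0 0 0.02" --pt "0 0 0" --twist '[0,0,0,0,0]'

```text
time: 10.85
tool_pos: [623.4, -256.3, 77.4]
tcp_rot: [-3.139, -0.002, 1.571]
contact_force: [-0.4, 0.4, 0.3]
grip_width: 0.3
finger_force: 0.0
```

```bash
python3 - <<'E'
from h import *
import cv2
go(624.5,-257.5,63)
a=bot.capture("side")[255:375,310:470];b=bot.capture("top")[170:290,200:360]
cv2.imwrite("pics/c3.png",np.hstack([cv2.resize(a,(400,300)),cv2.resize(b,(400,300))]))
E
```

```text
t 10.85 [ 623.44939852 -256.28062158   77.36061432] tool-frame delta mm [-1.2  1.1 14.4]
```

View pics/c3.png

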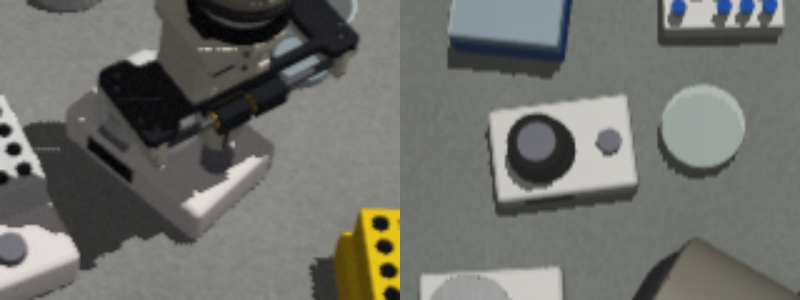

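The fingers are over the centrifuge key at about (215,155) in the left crop. The right crop shows the vortex mixer in place with its key lower.

Request:
jog_arm --pt "0 0 0.009" --pt "0 0 0.004" --pt "0 0 0.002" --pt "0 0 0.002" --pt "0 0 0.002" --pt "0 0 0.002" --pt "0 0 0.001" --pt "0 0 0" --twist '[0,0,0,0,0,0,0,0]'

```text
time: 11.95
tool_pos: [624.2, -257.9, 56.5]
tcp_rot: [3.142, -0.0, 1.57]
contact_force: [-1.4, 0.3, 1.6]
grip_width: 0.8
finger_force: 0.4
```

Request:
jog_arm --pt "0 0 0.001" --pt "0 0 0.001" --pt "0 0 0.001" --pt "0 0 0" --twist '[0,0,0,0]'

```text
time: 12.45
tool_pos: [624.3, -258.0, 54.1]
tcp_rot: [3.141, 0.0, 1.57]
contact_force: [-2.2, 1.0, 5.7]
grip_width: 0.3
finger_force: 2.7
```

Request:
jog_arm --pt "0 0 -0.015" --pt "0 0 -0.04" --pt "0 0 -0.05" --pt "0 0 -0.05" --pt "0.04 -0.03 0" --pt "0.05 -0.03 0" --pt "0.05 -0.03 0" --pt "0.05 -0.03 0" --pt "0.05 -0.03 0" --pt "0 0 0" --twist '[0,0,0,0,0,0,0,0,0,0]'

```text
time: 13.7
tool_pos: [472.6, -15.0, 209.8]
tcp_rot: [3.141, -0.001, 1.574]
contact_force: [0.0, 0.5, 0.5]
grip_width: 0.7
finger_force: 0.0
```

```bash
python3 - <<'E'
from h import *
import cv2
a=bot.capture("side");cv2.imwrite("pics/end.png",a)
K=((314,351),(309,205),(397,315))
o=cv2.imread("pics/side0.png")
f=lambda im:np.hstack([cv2.resize(im[v-30:v+30,u-30:u+30],(260,260)) for u,v in K])
cv2.imwrite("pics/c4.png",np.vstack([f(o),f(a)]))
E
```

```text
(no output)
```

View pics/c4.png

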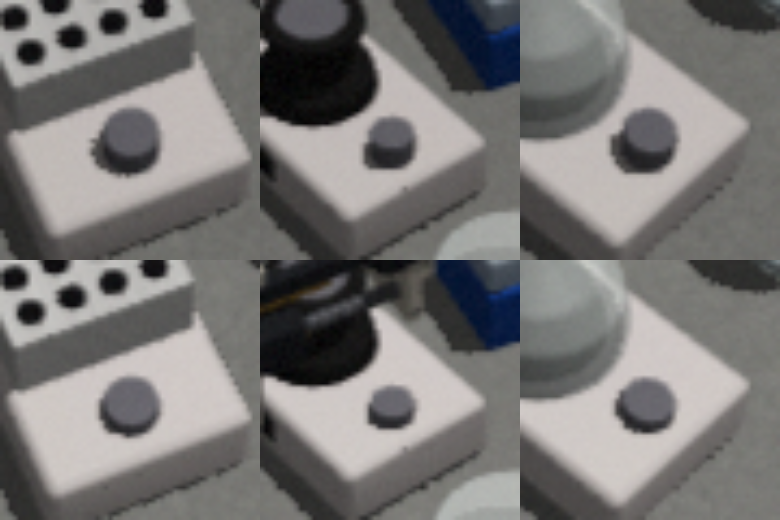

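Top row is before, bottom row is now. All three keys sit clearly lower and the housings have not moved. Handing in.

```bash
python3 -c "
from plant import bot
print(bot.close_job())"
```

```text
the job is handed in; nothing more can be done
None
```

I pressed the dry bath, vortex mixer and mini centrifuge keys down in that order at 5 to 6 N each; the final pictures show all three keys down and their housings unmoved, the stirrer was not touched, and I handed the job in at about 14 s.

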